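# Stand the slumped parcels back in their holders

## Task

Two of the three brown parcels in the grey holders have slumped forward over the front bar. Gently push the top of each with the fingertips until it tips back and rests against the sloping back plate of its own holder, like the third parcel. Do not lift any parcel, do not touch the third one, and leave the stamp, weight and bottle round the holders where they stand.

Things in the scene. Friction and masses are not known exactly. Their poses are not given: they have to be found in the camera images.
- holder_small: grey metal parcel holder, fixed to the bench, that carries parcel_small; all three holders are alike. Origin: centre of its underside; x axis from the front bar towards the back plate (the way a parcel is pushed to stand it back), z up. Base plate 125 x 124 x 6 mm; a 9 mm high ridge at x = -10 mm and the back plate keep the parcel's foot between them
- holder_small_bar (a point): middle of the front bar of holder_small: an 8 mm wire hoop 116 mm wide at x = -45 mm in the holder's frame, its top at z = 92 mm
- holder_small_rest (a point): middle of the top edge of the back plate of holder_small. The plate is 116 mm wide; its front face rises from x = +15 mm on the base plate, sloping 15 degrees backward, to x = +44 mm at z = 113 mm in the holder's frame
- parcel_small: flat parcel, plain brown wrapping (smallest, 82 wide x 140 long x 12 thick mm), standing on a short side in the holder_small; at the start it has slumped forward, about 28 degrees from upright, over its holder's front bar; 0.2 to 0.9 kg, loose, tips about its foot under 1 to 3 N at the top. Origin: middle of its back face (the face towards the back plate); x axis along its length up to the top edge, z axis out of its front face, towards the front bar
- parcel_small_top (a point): middle of the top edge of parcel_small (70 mm along x from its origin, half-way through its thickness)
- parcel_small_foot (a point): middle of the bottom edge of parcel_small, which rests on the holder's base plate
- holder_long: grey metal parcel holder, fixed to the bench, that carries parcel_long; all three holders are alike. Origin: centre of its underside; x axis from the front bar towards the back plate (the way a parcel is pushed to stand it back), z up. Base plate 125 x 124 x 6 mm; a 9 mm high ridge at x = -10 mm and the back plate keep the parcel's foot between them
- holder_long_bar (a point): middle of the front bar of holder_long: an 8 mm wire hoop 116 mm wide at x = -45 mm in the holder's frame, its top at z = 92 mm
- holder_long_rest (a point): middle of the top edge of the back plate of holder_long. The plate is 116 mm wide; its front face rises from x = +15 mm on the base plate, sloping 15 degrees backward, to x = +44 mm at z = 113 mm in the holder's frame
- parcel_long: flat parcel, plain brown wrapping (94 wide x 155 long x 15 thick mm), standing on a short side in the holder_long; at the start it has slumped forward, about 28 degrees from upright, over its holder's front bar; 0.2 to 0.9 kg, loose, tips about its foot under 1 to 3 N at the top. Origin: middle of its back face (the face towards the back plate); x axis along its length up to the top edge, z axis out of its front face, towards the front bar
- parcel_long_top (a point): middle of the top edge of parcel_long (77 mm along x from its origin, half-way through its thickness)
- parcel_long_foot (a point): middle of the bottom edge of parcel_long, which rests on the holder's base plate
- holder_broad: grey metal parcel holder, fixed to the bench, that carries parcel_broad; all three holders are alike. Origin: centre of its underside; x axis from the front bar towards the back plate (the way a parcel is pushed to stand it back), z up. Base plate 125 x 124 x 6 mm; a 9 mm high ridge at x = -10 mm and the back plate keep the parcel's foot between them
- holder_broad_bar (a point): middle of the front bar of holder_broad: an 8 mm wire hoop 116 mm wide at x = -45 mm in the holder's frame, its top at z = 92 mm
- holder_broad_rest (a point): middle of the top edge of the back plate of holder_broad. The plate is 116 mm wide; its front face rises from x = +15 mm on the base plate, sloping 15 degrees backward, to x = +44 mm at z = 113 mm in the holder's frame
- parcel_broad: flat parcel, plain brown wrapping (broadest, 111 wide x 144 long x 16 thick mm), standing on a short side in the holder_broad; at the start it leans properly against its back plate. Origin: middle of its back face (the face towards the back plate); x axis along its length up to the top edge, z axis out of its front face, towards the front bar
- parcel_broad_top (a point): middle of the top edge of parcel_broad (72 mm along x from its origin, half-way through its thickness)
- parcel_broad_foot (a point): middle of the bottom edge of parcel_broad, which rests on the holder's base plate
- stamp: wooden rubber stamp standing upright, 29 x 48 mm, 73 mm tall, loose; origin at its underside
- weight: small brass check weight, 22 mm across, 32 mm tall, loose; origin at its underside
- bottle: brown dropper bottle with black cap, 30 mm across, 82 mm tall, loose; origin at its underside
Mind the look-alikes: they are no part of the job. Leave any blue look-alike of the parcel_long alone.

How it is judged:
By the outcome, as a careful person would: the job done as asked, in the order asked, and still so for the second after the job is handed in, with the robot touching nothing.
It also fails if it takes over 48 s, if anything falls off the work surface, if the arm or the gripper's body presses on something with over 40 N, if the wrist force passes 120 N, or if a joint passes its speed limit or range.

## Robot

A 6-joint arm with a two-finger parallel gripper is mounted at the origin on a cart in front of the work surface, level with it; the furniture and walls round the work are solid. World frame = base frame: x ahead of the robot, y to its left, z up, the work surface at z = 0. Lengths are in m, angles in rad, forces in N, time in s.
With the tool pointing down it reaches from about 0.4 to 0.825 m from the base axis. Payload 7 kg.
Tool frame: the origin (TCP) lies at the very end of the fingers, on their centre line; the grasp point (between the pads) lies 19 mm behind it; y points along the fingers, x is the direction in which the jaws open and shut, and the axes are right-handed (so a half turn about y gives the same grasp; the last joint's range is limited). The gripper opens to 88 mm and grips with 3 to 60 N. Pads are 19 mm wide; open, the fingers measure 130 mm over their backs; the gripper's body (78 mm by 193 mm) begins 47 mm behind the grasp point.
Start: joints at [1.473, 0.359, 0.012, 0, -1.224, -0.288], TCP at [0.254, 0.625, 0.227] pointing down, gripper open.
Joint ranges: [-3.07, 3.07], [-1.43, 2.12], [-1.02, 1.25], [-3.03, 1.67], [-3.05, -0], [-3.03, 3.03]. Speed limits (rad/s): [2.39, 2.39, 3.01, 3.14, 3.14, 3.14].

## Interface

Orientations are given as [roll, pitch, yaw] about the fixed x, y, z axes, in that order (R = Rz(yaw) Ry(pitch) Rx(roll)).
In Python, from station import arm gives the robot as it stands.
- The arm moves only by the tool move_arm, never from a script. Its arguments are lists of equal length, an entry for each row: "jaw": the closure, from 0 (fully open) to 1 (shut); "offset": the shift along the tool's x, y, z in m, a list of three; "roll": the turn about the tool's y in rad. In form: {"jaw": [jaw, ...], "offset": [[dx, dy, dz], ...], "roll": [roll, ...]}. A call has 1 to 5 rows; each row shifts and turns the commanded pose from where the row before left it, along the tool's axes as they then stand; what a row does not reach is not made up. A row lasts 1/8 s, in which the tool goes at most 62.5 mm and 10.7 degrees, less where a joint would pass 70% of its speed; a pose out of reach is approached as far as the arm can. A call is refused whole if a number of a shift passes 0.0625 or a number of a turn 0.188, either way. A call with a gripper value outside its range is refused whole. The fingers move at their own pace and stop on an object; "grip_force" is the grip in N (left out, the last holds). Time passes only in rows, so rows that do not move let the fingers close. It gives the time, the measured TCP pose, the force and the opening at its end, in the units of the state.
- arm.get_state(): the state, without advancing time (a new reading comes with each control period).
- arm.grab_frame(name): name is "side" or "top" or "wrist"; returns a dict with "pixels" (400x640x3 uint8, blue, green, red), "fovy" (degrees; the focal length in pixels is half the picture's height over the tangent of half this angle, whatever the lens; pixels are square), "cx", "cy" (the principal point, pixels), "dist_coeffs" ([k1, k2, p1, p2, k3] as OpenCV has them; the pictures are not rectified), "position" and "attitude" of the camera in the world; the wrist camera has in their place "hand_eye" (4x4, takes a point from camera to tool coordinates, whose origin is the TCP and whose axes are the tool frame's). Camera axes: x right, y down, z forward; pixel columns grow to the right and rows downward; lengths in m; the calibration is good to about 2 mm. A picture is of the moment at which its call begins: read the wrist's pose just before it. There is no depth.
- arm.job_done(): hands the job in, once; it reports no verdict.
Trained networks look in a picture, given as the dict that the camera call returned (one of the last four; its "shot" number tells which), for a name from the list of things; names that differ only in an ending like _2 or _b are one class to them, and where a whole thing is asked for, a point or a joint stands for the part that bears it (a point fixed in the world has none). Each returns a list of dicts, best first, with "p" (0 to 1); they miss things now and then, are a little off and sometimes report something else, mostly with a low value. They report only what shows in the picture. A call takes as long as a camera call. They do not tell look-alikes from the thing itself.
- arm.recognise(picture, thing): "position" ([x, y, z] in m, in world coordinates, good to about 4 mm: the middle of the surface that is visible of it).
- arm.landmark_of(picture, thing): "position" ([x, y, z] in m, in world coordinates, good to about 4 mm: a listed point, or the origin of a listed thing).
The state is a dict: "t": time; "q": joint angles; "qd": joint speeds; "joint_efforts": joint torques, N m; "eef_pos": TCP position; "ee_rot": TCP orientation; "force": force on the tool from outside, world axes, zero at the start; "moment": the same for the moment, N m; "width": finger opening in m.
Only numpy, scipy, OpenCV 4.12 (cv2) and the standard library are available. Lean on these libraries where they do the work, as an engineer would, in place of code of your own. Each camera call takes 0.05 s, during which the arm holds its last target.

## Working session

There is one attempt and no reset: what is moved stays moved. The work goes in short steps, Python scripts to look and compute and a tool call to move; the robot and the scene stay as the last step left them, time stands still between calls to the robot, and variables do not carry over. Pictures are saved under pics/ and viewed, and the job is handed in when it is done.

Besides the shell and the picture viewer there is one more tool, called after "Request:" by a JSON object that holds its "fn" and its "kwargs". move_arm: Moves the arm, as the interface text tells. Its arguments: {"type":"object","properties":{"jaw":{"type":"array","items":{"type":"number"}},"offset":{"type":"array","items":{"type":"array","items":{"type":"number"}}},"roll":{"type":"array","items":{"type":"number"}},"grip_force":{"type":"number"}},"required":["jaw","offset","roll"]}

```bash
ls; mkdir -p pics
python3 - <<'E'
from station import arm
import cv2
s=arm.get_state()
print({k:s[k] for k in('t','q','eef_pos','ee_rot','force','width')})
for n in('side','top','wrist'):
    f=arm.grab_frame(n); cv2.imwrite(f'pics/{n}0.png',f['pixels'])
    print(n,{k:v for k,v in f.items() if k!='pixels'})
    if n!='wrist':
        for th in('parcel_small_top','parcel_long_top','parcel_broad_top','holder_small_bar','holder_long_bar','holder_broad_bar','holder_small','holder_long','holder_broad','stamp','weight','bottle'):
            for r in arm.landmark_of(f,th)[:4]: print(n,th,[round(x,3) for x in r['position']],round(r['p'],2))
E
```

```text
pics
{'t': 0.0, 'q': array([ 1.47310903e+00,  3.59397688e-01,  1.10926272e-02, -3.64904805e-04,
       -1.22411407e+00, -2.88114247e-01]), 'eef_pos': array([0.25383171, 0.62493639, 0.22562775]), 'ee_rot': array([-1.57066406e+00, -1.65339656e-03, -1.95672224e+00]), 'force': array([ 0.17596205, -0.43776186,  0.41681681]), 'width': 0.08778504147889116}
side {'fovy': 45.0930830338409, 'cx': 325.8108629837762, 'cy': 198.61507967556304, 'dist_coeffs': array([0.00492678, 0.        , 0.        , 0.        , 0.        ]), 'position': array([0.25462779, 0.78580432, 0.89883339]), 'attitude': array([-2.22195248, -0.02114901, -2.83171826]), 'shot': 1}
side parcel_small_top [0.547, -0.285, 0.128] 0.64
side parcel_long_top [0.604, -0.469, 0.007] 0.72
side parcel_long_top [0.511, -0.119, 0.143] 0.71
side parcel_broad_top [0.634, 0.078, 0.144] 0.94
side holder_small_bar [0.558, -0.296, 0.085] 0.84
side holder_small_bar [0.546, -0.29, 0.129] 0.44
side holder_long_bar [0.526, -0.102, 0.09] 0.74
side holder_long_bar [0.548, -0.287, 0.127] 0.17
side holder_long_bar [0.583, -0.11, 0.005] 0.16
side holder_
[... 1569 characters left out ...]
003] 0.55
top stamp [0.389, 0.016, 0.002] 0.51
top weight [0.406, -0.23, -0.0] 0.42
top bottle [0.744, -0.191, -0.001] 0.61
top bottle [0.391, 0.015, 0.002] 0.6
wrist {'fovy': 65.26952298180845, 'cx': 320.19725594360386, 'cy': 198.59166489466182, 'dist_coeffs': array([-0.02362517,  0.        ,  0.        ,  0.        ,  0.        ]), 'hand_eye': array([[ 9.99999123e-01,  2.55910371e-04,  1.29928956e-03,
         2.81879029e-04],
       [-1.19609959e-03, -2.46526779e-01,  9.69135242e-01,
        -1.57744951e-01],
       [ 5.68321430e-04, -9.69135946e-01, -2.46526257e-01,
         6.60066637e-02],
       [ 0.00000000e+00,  0.00000000e+00,  0.00000000e+00,
         1.00000000e+00]]), 'shot': 3}
```

View pics/side0.png

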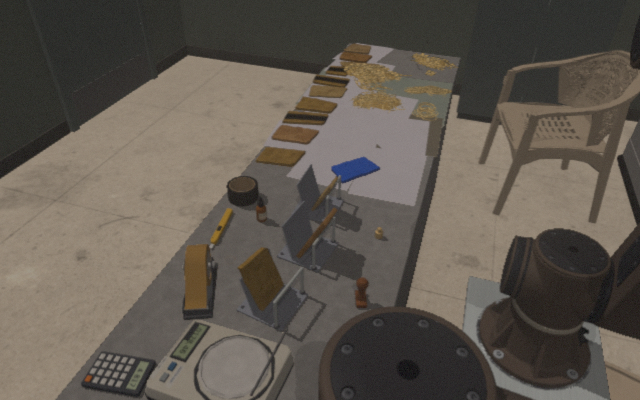

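View pics/top0.png

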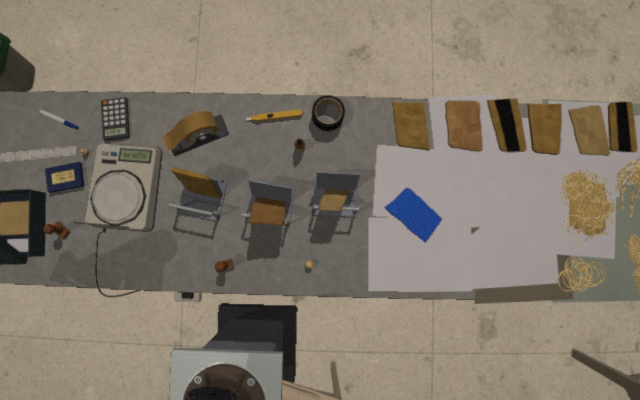

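```bash
cat > h.py <<'E'
import numpy as np, cv2
from scipy.spatial.transform import Rotation as R
def proj(f,P):
    P=np.atleast_2d(P).astype(float)
    A=R.from_euler('xyz',f['attitude']).as_matrix()
    pc=(P-f['position'])@A
    F=200/np.tan(np.radians(f['fovy'])/2)
    K=np.array([[F,0,f['cx']],[0,F,f['cy']],[0,0,1.]])
    return cv2.projectPoints(pc,np.zeros(3),np.zeros(3),K,f['dist_coeffs'])[0].reshape(-1,2)
def wristcam(f,s):
    T=np.eye(4);T[:3,:3]=R.from_euler('xyz',s['ee_rot']).as_matrix();T[:3,3]=s['eef_pos']
    C=T@f['hand_eye']; g=dict(f); g['position']=C[:3,3]; g['attitude']=R.from_matrix(C[:3,:3]).as_euler('xyz'); return g
def crop(f,c,w,h,k,name,pts=()):
    im=cv2.resize(f['pixels'][c[1]:c[1]+h,c[0]:c[0]+w],None,fx=k,fy=k,interpolation=cv2.INTER_CUBIC)
    for p,col in pts:
        q=((p-np.array(c)+.5)*k-.5); cv2.circle(im,tuple(int(round(v)) for v in q),2,col,-1)
    cv2.imwrite(name,im)
E
python3 - <<'E'
from station import arm
from h import *
tops={}
for n in('side','top'):
    f=arm.grab_frame(n)
    pts=[]
    for k in('small','long'):
        for th in('holder_%s_bar','holder_%s_rest','holder_%s','parcel_%s_top','parcel_%s_foot','parcel_%s'):
            r=arm.landmark_of(f,th%k)
            for i,a in enumerate(r[:2]):
                print(n,th%k,[round(x,3) for x in a['position']],round(a['p'],2))
                if i==0: pts.append((proj(f,a['position'])[0],(0,0,255) if 'parcel' in th else (0,255,0)))
    if n=='side': crop(f,(230,150),160,130,5,'pics/sidecrop.png',pts)
    else: crop(f,(220,150),160,110,5,'pics/topcrop.png',pts)
E
```

```text
side holder_small_bar [0.558, -0.294, 0.086] 0.67
side holder_small_bar [0.546, -0.287, 0.129] 0.45
side holder_small_rest [0.652, -0.298, 0.111] 0.78
side holder_small_rest [0.394, 0.016, 0.0] 0.4
side parcel_small_top [0.549, -0.288, 0.128] 0.54
side parcel_small_foot [0.616, -0.299, 0.002] 0.68
side parcel_small [0.588, -0.291, 0.065] 0.57
side holder_long_bar [0.528, -0.102, 0.089] 0.73
side holder_long_bar [0.576, -0.111, 0.001] 0.4
side holder_long_rest [0.617, -0.117, 0.119] 0.93
side holder_long [0.613, -0.116, 0.114] 0.73
side holder_long [0.575, -0.113, -0.001] 0.69
side parcel_long_top [0.604, -0.468, 0.007] 0.86
side parcel_long_top [0.515, -0.117, 0.144] 0.82
side parcel_long_foot [0.506, -0.591, 0.008] 0.62
side parcel_long_foot [0.584, -0.112, 0.002] 0.54
side parcel_long [0.558, -0.528, 0.004] 0.89
side parcel_long [0.552, -0.114, 0.077] 0.62
top holder_small_bar [0.56, -0.295, 0.084] 0.88
top holder_small_rest [0.648, -0.296, 0.113] 0.7
top holder_small [0.605, -0.299, 0.004] 0.77
top parcel_small_top [0.552, -0.288, 0.122] 0.82
top parcel_small_foot [0.616, -0.301, 0.002] 0.65
top parcel_small_foot [0.608, -0.299, 0.002] 0.58
top parcel_small [0.587, -0.293, 0.063] 0.61
top holder_long_bar [0.527, -0.102, 0.088] 0.84
top holder_long_bar [0.55, -0.289, 0.124] 0.58
top holder_long_rest [0.617, -0.118, 0.112] 0.66
top holder_long [0.574, -0.107, -0.0] 0.61
top holder_long [0.524, -0.103, 0.087] 0.58
top parcel_long_top [0.607, -0.465, 0.008] 0.94
top parcel_long_top [0.507, -0.116, 0.142] 0.84
top parcel_long_foot [0.583, -0.113, 0.008] 0.97
top parcel_long_foot [0.506, -0.586, 0.009] 0.88
top parcel_long [0.554, -0.526, 0.002] 0.84
top parcel_long [0.548, -0.113, 0.076] 0.74
```

View pics/sidecrop.png

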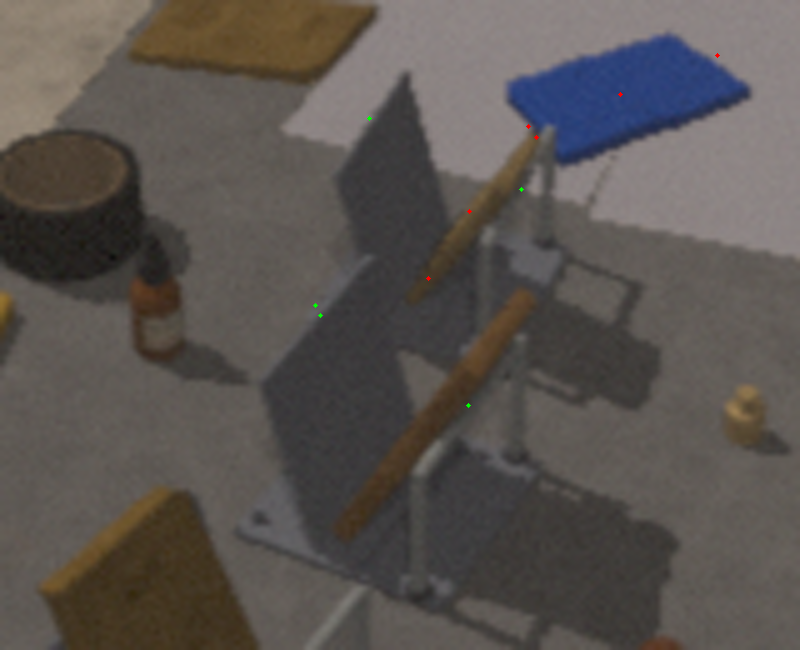

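View pics/topcrop.png

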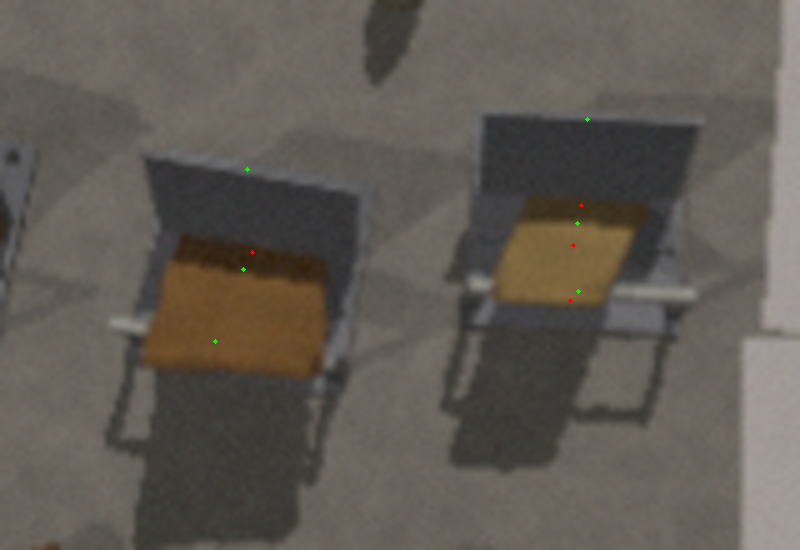

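The two slumped parcels show up clearly in the top view: long at (268,208) and small at (335,195). Possible mix-ups are the blue parcel at (413,215), the upright broad parcel at (197,185), and the brown parcels lying flat along y<-0.4, for example (410,125). I'm choosing the two that lean over bars inside holders, and the crops confirm the choice. Next I'll carry the closed gripper over to the front of the long parcel.

Request:
{"fn": "move_arm", "kwargs": {"jaw": [1, 1, 1, 1, 1], "offset": [[0.046, 0, 0.0366], [0.046, 0, 0.0366], [0.046, 0, 0.0366], [0.046, 0, 0.0366], [0.046, 0, 0.0366]], "roll": [0, 0, 0, 0, 0], "grip_force": 20}}

```text
t: 3.28
eef_pos: [0.3373, 0.3416, 0.2268]
ee_rot: [-1.571, 0.001, -1.956]
force: [0.6, -0.1, -0.3]
width: 0.043
```

Request:
{"fn": "move_arm", "kwargs": {"jaw": [1, 1, 1, 1, 1], "offset": [[0.046, 0, 0.0366], [0.046, 0, 0.0366], [0.046, 0, 0.0366], [0.046, 0, 0.0366], [0, 0, 0]], "roll": [0, 0, 0, 0, 0]}}

```text
t: 3.9
eef_pos: [0.4037, 0.1145, 0.2268]
ee_rot: [-1.571, 0.0, -1.962]
force: [-0.5, 0.5, -0.5]
width: 0.0007
```

Request:
{"fn": "move_arm", "kwargs": {"jaw": [1, 1, 1, 1, 1], "offset": [[0.0455, 0, 0.0363], [0.0455, 0, 0.0363], [0.0455, 0, 0.0363], [0.0455, 0, 0.0363], [0, 0, 0]], "roll": [0, 0, 0, -0.108, -0.108]}}

```text
t: 4.53
eef_pos: [0.4701, -0.1083, 0.2261]
ee_rot: [-1.572, -0.001, -1.742]
force: [-0.7, 0.3, -0.3]
width: 0.0004
```

Request:
{"fn": "move_arm", "kwargs": {"jaw": [1, 1], "offset": [[0, 0, 0], [0, 0, 0]], "roll": [0, 0]}}

```text
t: 4.78
eef_pos: [0.4696, -0.1046, 0.2267]
ee_rot: [-1.571, 0.0, -1.742]
force: [0.5, 0.2, -0.3]
width: 0.0006
```

Run:
```python
from station import arm
from h import *
s=arm.get_state(); print(s['eef_pos'],s['ee_rot'],s['force'],s['width'],s['t'])
f=arm.grab_frame('wrist'); cv2.imwrite('pics/w1.png',f['pixels']); g=wristcam(f,s)
for th in('parcel_long_top','parcel_long_foot','holder_long_bar','holder_long_rest','parcel_small_top'):
    for a in arm.landmark_of(f,th)[:2]: print(th,np.round(a['position'],3),round(a['p'],2),proj(g,a['position'])[0].round())
# line on y of TCP
f=arm.grab_frame('side'); crop(f,(230,100),200,150,4,'pics/s1.png')
```

```text
[ 0.46958102 -0.10460416  0.22667628] [-1.57053797e+00  8.97531867e-05 -1.74160418e+00] [ 0.4519816   0.23588185 -0.26611123] 0.0006428017810786639 4.775
parcel_long_top [ 0.51  -0.11   0.138] 0.89 [318. 153.]
parcel_long_top [ 0.595  0.089 -0.001] 0.66 [141.  98.]
parcel_long_foot [ 0.584 -0.106  0.001] 0.76 [304.  77.]
holder_long_rest [ 0.615 -0.12   0.11 ] 0.9 [307.  16.]
holder_long_rest [ 0.592  0.088 -0.002] 0.63 [143. 101.]
parcel_small_top [ 0.55  -0.285  0.12 ] 0.56 [525.  64.]
parcel_small_top [ 0.584 -0.108  0.004] 0.33 [305.  76.]
```

View pics/w1.png

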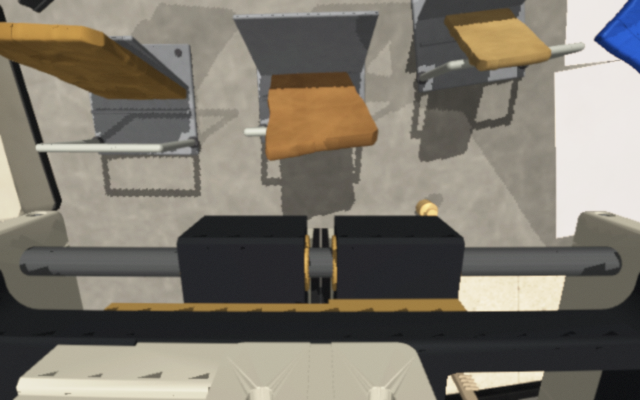

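View pics/s1.png

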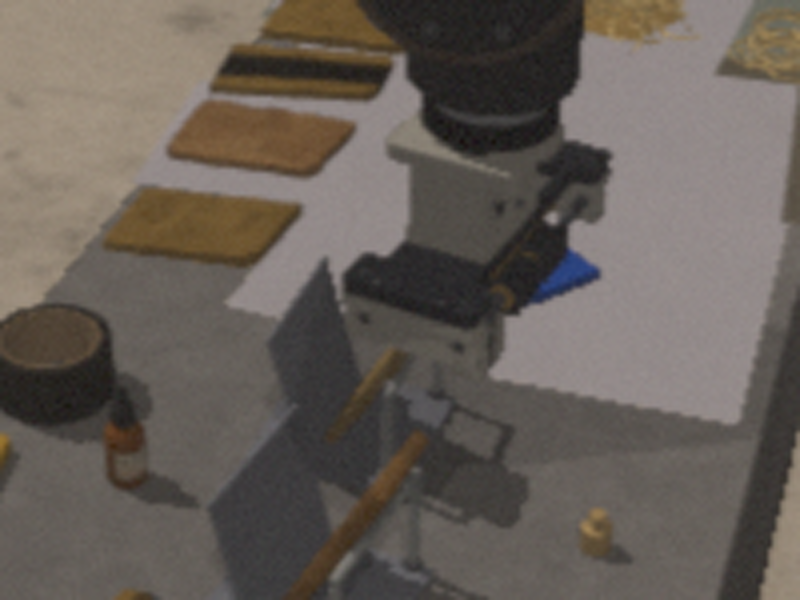

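Run:
```python
from station import arm
from h import *
s=arm.get_state(); f=arm.grab_frame('wrist'); g=wristcam(f,s)
Rm=R.from_euler('xyz',s['ee_rot']).as_matrix()
P=[]
for y in (0,-.019,-.04,-.066):
  for z in (-.0095,.0095):
    P.append(s['eef_pos']+Rm@[0,y,z])
u=proj(g,P); print(u.round())
crop(f,(220,190),200,120,4,'pics/w2.png',[(p,(0,0,255)) for p in u])
```

```text
[[319. 261.]
 [319. 228.]
 [319. 278.]
 [319. 242.]
 [319. 302.]
 [319. 261.]
 [319. 344.]
 [319. 296.]]
```

View pics/w2.png

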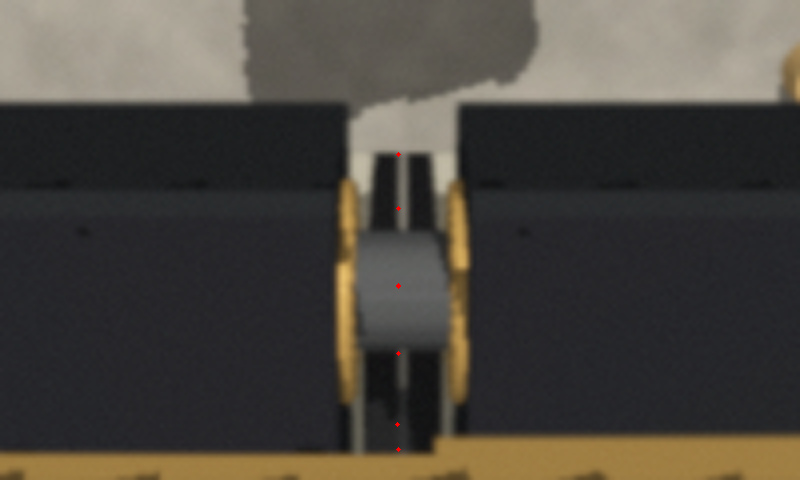

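Request:
{"fn": "move_arm", "kwargs": {"jaw": [1, 1, 1, 1], "offset": [[0, 0.035, 0], [0, 0.035, 0], [0, 0.034, 0], [0, 0, 0]], "roll": [0, 0, 0, 0]}}

```text
t: 5.68
eef_pos: [0.4676, -0.1056, 0.1207]
ee_rot: [-1.576, -0.001, -1.741]
force: [0.5, -0.4, 1.4]
width: 0.0001
```

Run:
```python
from station import arm
from h import *
s=arm.get_state(); print(s['eef_pos'],s['force'])
f=arm.grab_frame('wrist'); cv2.imwrite('pics/w3.png',f['pixels'])
f=arm.grab_frame('top'); crop(f,(200,140),180,130,4,'pics/t3.png',[(proj(f,s['eef_pos'])[0],(0,0,255))])
f=arm.grab_frame('side'); crop(f,(230,130),180,140,4,'pics/s3.png',[(proj(f,s['eef_pos'])[0],(0,0,255))])
```

```text
[ 0.46762981 -0.10559571  0.12065708] [ 0.46015998 -0.41829827  1.4482301 ]
```

View pics/w3.png

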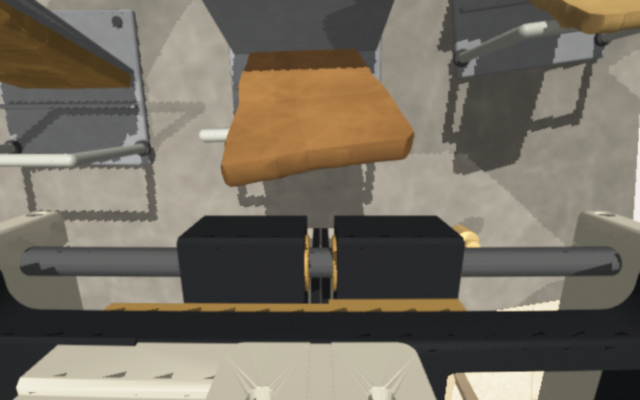

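View pics/s3.png

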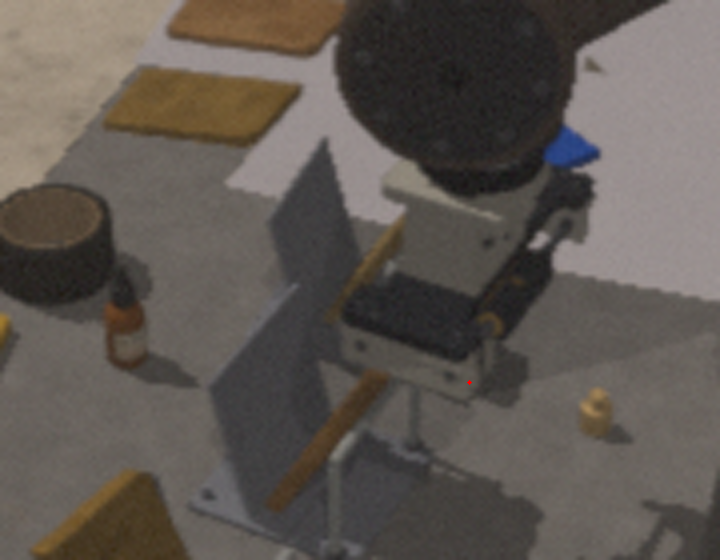

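Request:
{"fn": "move_arm", "kwargs": {"jaw": [1, 1, 1, 1, 1], "offset": [[0, 0, 0.008], [0, 0, 0.006], [0, 0, 0.006], [0, 0, 0.005], [0, 0, 0.005]], "roll": [0, 0, 0, 0, 0]}}

```text
t: 6.45
eef_pos: [0.4991, -0.1106, 0.1224]
ee_rot: [-1.571, -0.0, -1.741]
force: [-1.1, 0.1, 0.6]
width: 0.0003
```

Request:
{"fn": "move_arm", "kwargs": {"jaw": [1, 1, 1, 1, 1], "offset": [[0, 0, 0.005], [0, 0, 0.005], [0, 0, 0.005], [0, 0, 0.005], [0, 0, 0.005]], "roll": [0, 0, 0, 0, 0]}}

```text
t: 7.08
eef_pos: [0.5241, -0.1148, 0.1226]
ee_rot: [-1.571, 0.0, -1.741]
force: [-0.2, 0.4, -0.0]
width: -0.0001
```

Run:
```python
from station import arm
from h import *
s=arm.get_state(); print(s['eef_pos'],s['force'])
f=arm.grab_frame('wrist'); cv2.imwrite('pics/w4.png',f['pixels'])
f=arm.grab_frame('side'); crop(f,(230,130),180,140,4,'pics/s4.png')
```

```text
[ 0.52406839 -0.11476868  0.12258343] [-0.21156757  0.36097075 -0.0391606 ]
```

View pics/w4.png

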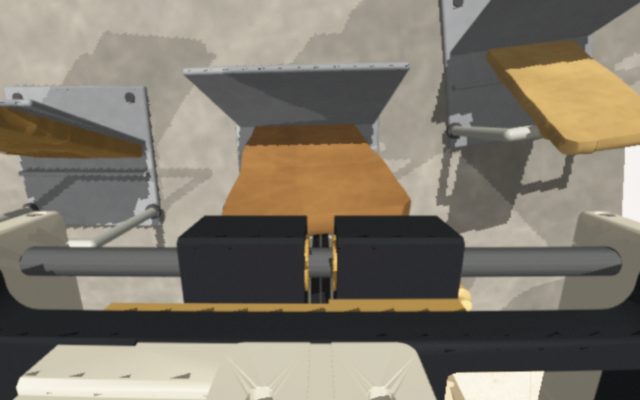

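View pics/s4.png

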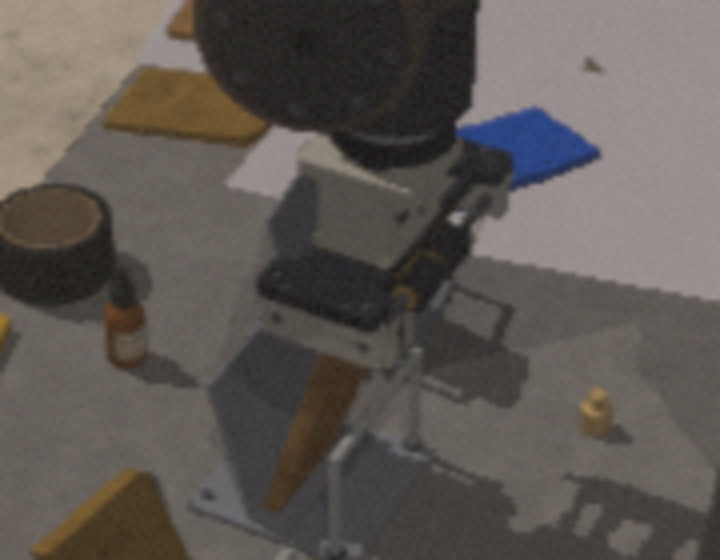

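Request:
{"fn": "move_arm", "kwargs": {"jaw": [1, 1, 1, 1, 1], "offset": [[0, 0, 0.005], [0, 0, 0.005], [0, 0, 0.005], [0, 0, 0.005], [0, 0, 0.005]], "roll": [0, 0, 0, 0, 0]}}

```text
t: 7.8
eef_pos: [0.5487, -0.119, 0.1225]
ee_rot: [-1.571, -0.0, -1.741]
force: [-0.5, 0.1, -0.1]
width: 0.0005
```

Request:
{"fn": "move_arm", "kwargs": {"jaw": [1, 1, 1, 1, 1], "offset": [[0, 0, 0.004], [0, 0, 0.004], [0, 0, 0.004], [0, 0, 0.004], [0, 0, 0.004]], "roll": [0, 0, 0, 0, 0]}}

```text
t: 8.43
eef_pos: [0.5683, -0.1224, 0.1226]
ee_rot: [-1.571, 0.0, -1.741]
force: [-0.4, 0.8, -0.2]
width: 0.0003
```

Run:
```python
from station import arm
from h import *
s=arm.get_state(); print(s['eef_pos'],s['force'])
f=arm.grab_frame('wrist'); cv2.imwrite('pics/w5.png',f['pixels'])
f=arm.grab_frame('side'); crop(f,(230,130),180,140,4,'pics/s5.png')
```

```text
[ 0.56833415 -0.12236069  0.12259931] [-0.42799951  0.77104074 -0.19211364]
```

View pics/w5.png

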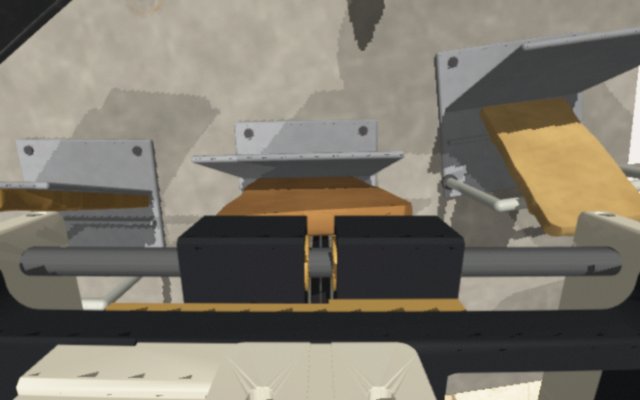

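View pics/s5.png

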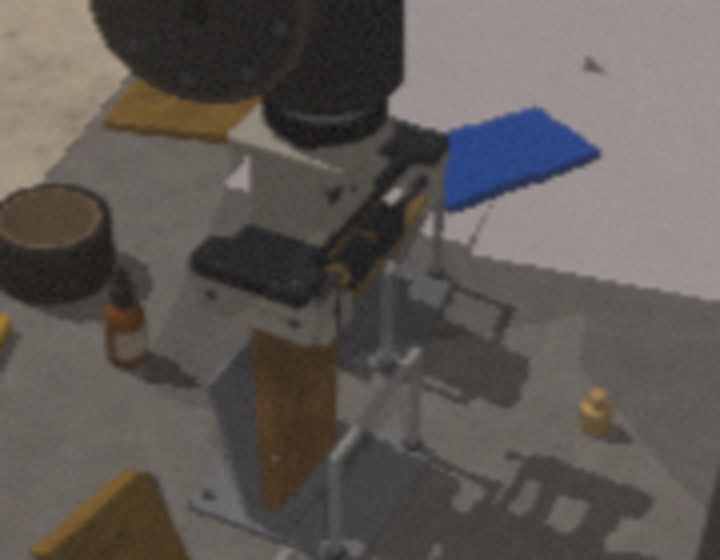

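Request:
{"fn": "move_arm", "kwargs": {"jaw": [1, 1, 1, 1, 1], "offset": [[0, 0, 0.003], [0, 0, 0.003], [0, 0, 0.003], [0, 0, 0.003], [0, 0, 0.003]], "roll": [0, 0, 0, 0, 0]}}

```text
t: 9.15
eef_pos: [0.583, -0.1249, 0.1225]
ee_rot: [-1.571, -0.0, -1.741]
force: [0.1, 0.2, -1.1]
width: 0.0006
```

Request:
{"fn": "move_arm", "kwargs": {"jaw": [1, 1], "offset": [[0, 0, 0.002], [0, 0, 0.002]], "roll": [0, 0]}}

```text
t: 9.4
eef_pos: [0.5868, -0.1256, 0.1225]
ee_rot: [-1.571, -0.0, -1.741]
force: [0.2, -0.7, 0.5]
width: 0.0002
```

Run:
```python
from station import arm
from h import *
s=arm.get_state(); print(s['eef_pos'],s['force'])
f=arm.grab_frame('wrist'); cv2.imwrite('pics/w6.png',f['pixels'])
f=arm.grab_frame('side'); crop(f,(230,130),180,140,4,'pics/s6.png')
```

```text
[ 0.58682138 -0.12555292  0.1225373 ] [ 0.21015681 -0.70281459  0.49249468]
```

View pics/w6.png

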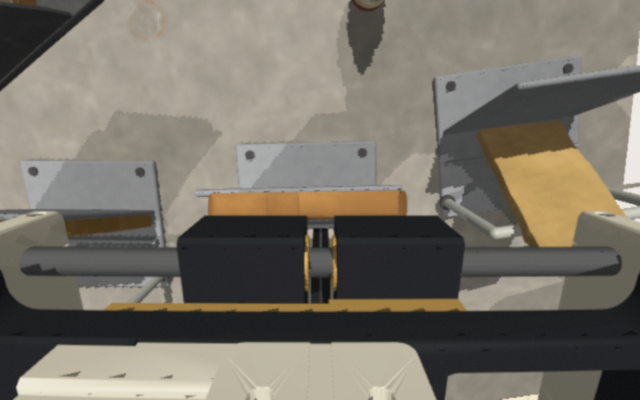

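View pics/s6.png

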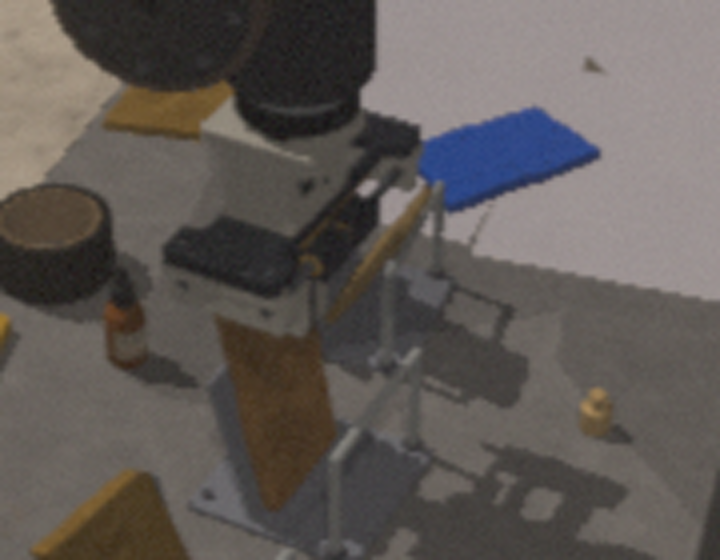

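Request:
{"fn": "move_arm", "kwargs": {"jaw": [1, 1, 1, 1], "offset": [[0, 0, -0.015], [0, 0, -0.03], [0, 0, -0.045], [0, -0.06, -0.015]], "roll": [0, 0, 0, 0]}}

```text
t: 10.0
eef_pos: [0.4754, -0.1079, 0.1782]
ee_rot: [-1.583, -0.003, -1.741]
force: [2.1, 0.7, 1.4]
width: 0.0004
```

Request:
{"fn": "move_arm", "kwargs": {"jaw": [1, 1], "offset": [[0, -0.04, 0], [0, 0, 0]], "roll": [0, 0]}}

```text
t: 10.25
eef_pos: [0.4842, -0.1076, 0.2262]
ee_rot: [-1.564, 0.002, -1.74]
force: [1.3, 0.3, -0.9]
width: 0.0002
```

Run:
```python
from station import arm
from h import *
s=arm.get_state(); print(s['eef_pos'],s['ee_rot'],s['force'],s['t'])
f=arm.grab_frame('wrist'); cv2.imwrite('pics/w7.png',f['pixels'])
for th in('parcel_small_top',):
    for a in arm.landmark_of(f,th)[:3]: print(th,np.round(a['position'],3),round(a['p'],2))
f=arm.grab_frame('side'); crop(f,(230,130),180,140,4,'pics/s7.png')
for th in('parcel_long_top','parcel_long_foot','parcel_broad_top'):
    for a in arm.landmark_of(f,th)[:3]: print(th,np.round(a['position'],3),round(a['p'],2))
```

```text
[ 0.48421525 -0.10762401  0.22624028] [-1.56375327  0.00184743 -1.73998899] [ 1.2796055   0.30580259 -0.90251721] 10.25
parcel_small_top [ 0.549 -0.287  0.12 ] 0.62
parcel_long_top [ 0.621 -0.134  0.156] 0.73
parcel_long_foot [ 0.577 -0.112  0.004] 0.86
parcel_long_foot [ 0.509 -0.59   0.008] 0.54
parcel_broad_top [ 0.587 -0.292  0.066] 0.7
parcel_broad_top [ 0.742 -0.195  0.003] 0.65
parcel_broad_top [0.631 0.079 0.143] 0.61
```

View pics/w7.png

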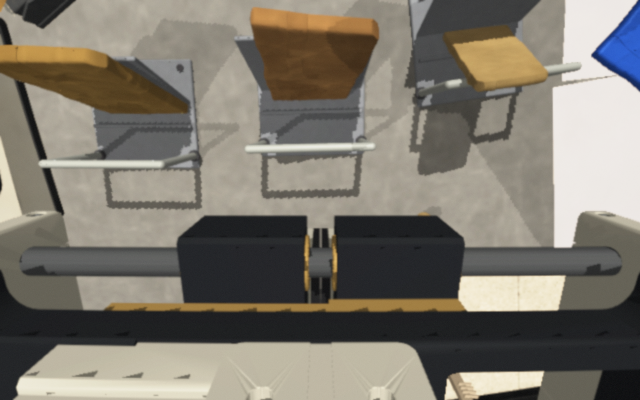

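View pics/s7.png

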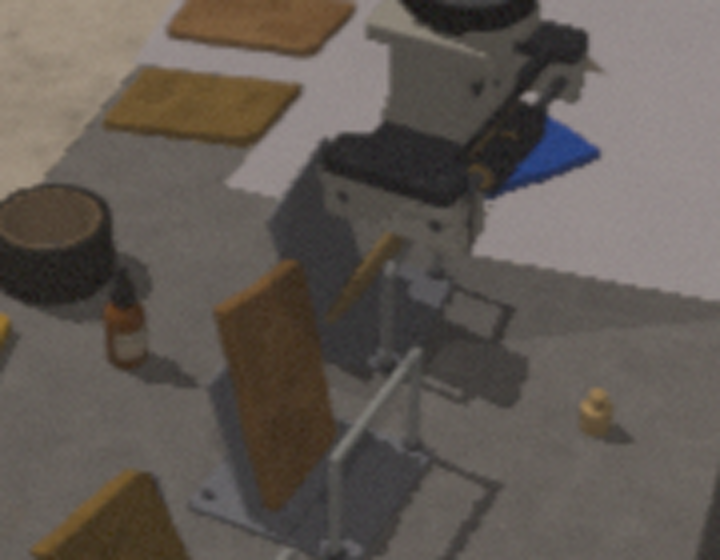

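The long parcel now leans on its back plate. In the side crop it sits at (275,385) and its landmark top is at x_h≈+53 mm. Next is the small parcel.

Request:
{"fn": "move_arm", "kwargs": {"jaw": [1, 1, 1, 1, 1], "offset": [[0.0575, 0, 0.018], [0.0575, 0, 0.018], [0.0575, 0, 0.018], [0, 0, 0], [0, 0, 0]], "roll": [0, 0, -0.067, -0.067, 0]}}

```text
t: 11.18
eef_pos: [0.5066, -0.2876, 0.221]
ee_rot: [-1.574, 0.001, -1.609]
force: [0.1, -0.1, 0.1]
width: 0.0002
```

Request:
{"fn": "move_arm", "kwargs": {"jaw": [1], "offset": [[0, 0, 0]], "roll": [0]}}

```text
t: 11.3
eef_pos: [0.5072, -0.2865, 0.222]
ee_rot: [-1.572, 0.0, -1.607]
force: [0.8, -0.5, 0.0]
width: 0.0005
```

Run:
```python
from station import arm
from h import *
s=arm.get_state(); print(s['eef_pos'],s['ee_rot'],s['force'],s['t'])
f=arm.grab_frame('wrist'); cv2.imwrite('pics/w8.png',f['pixels'])
for th in('parcel_small_top','parcel_small_foot','holder_small_bar','holder_small_rest'):
    for a in arm.landmark_of(f,th)[:2]: print(th,np.round(a['position'],3),round(a['p'],2))
```

```text
[ 0.50715337 -0.28645268  0.22202735] [-1.57177421e+00  1.87268497e-04 -1.60745491e+00] [ 0.80477736 -0.46065497  0.03119611] 11.3
parcel_small_top [ 0.546 -0.288  0.121] 0.77
parcel_small_foot [ 0.619 -0.295  0.002] 0.76
parcel_small_foot [ 0.65  -0.296  0.114] 0.54
holder_small_bar [0.595 0.086 0.007] 0.17
holder_small_rest [ 0.649 -0.298  0.113] 0.75
```

View pics/w8.png

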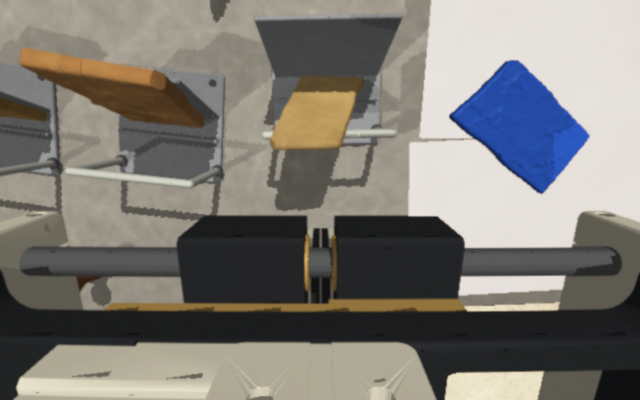

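Request:
{"fn": "move_arm", "kwargs": {"jaw": [1, 1, 1, 1, 1], "offset": [[-0.007, 0, 0], [0, 0.038, 0], [0, 0.038, 0], [0, 0.038, 0], [0, 0, 0]], "roll": [0, 0, 0, 0, 0]}}

```text
t: 12.18
eef_pos: [0.5056, -0.279, 0.1061]
ee_rot: [-1.576, 0.001, -1.607]
force: [-0.7, -0.6, 0.4]
width: 0.0005
```

Run:
```python
from station import arm
from h import *
s=arm.get_state(); print(s['eef_pos'],s['ee_rot'],s['force'],s['t'])
f=arm.grab_frame('wrist'); cv2.imwrite('pics/w9.png',f['pixels'])
f=arm.grab_frame('side'); crop(f,(250,120),160,120,5,'pics/s9.png')
```

```text
[ 0.50557547 -0.2789793   0.10614172] [-1.57637520e+00  1.20370317e-03 -1.60669823e+00] [-0.66267675 -0.57034243  0.35520509] 12.175
```

View pics/w9.png

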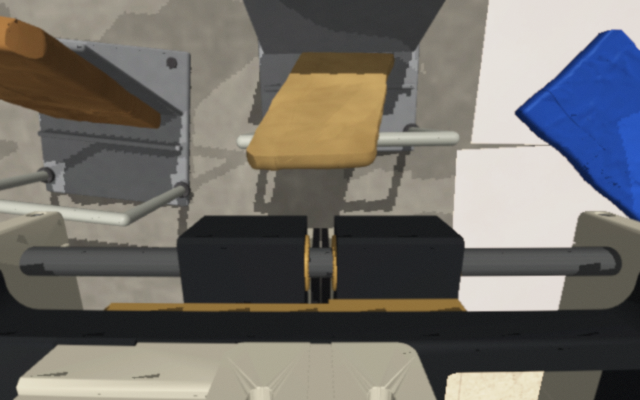

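View pics/s9.png

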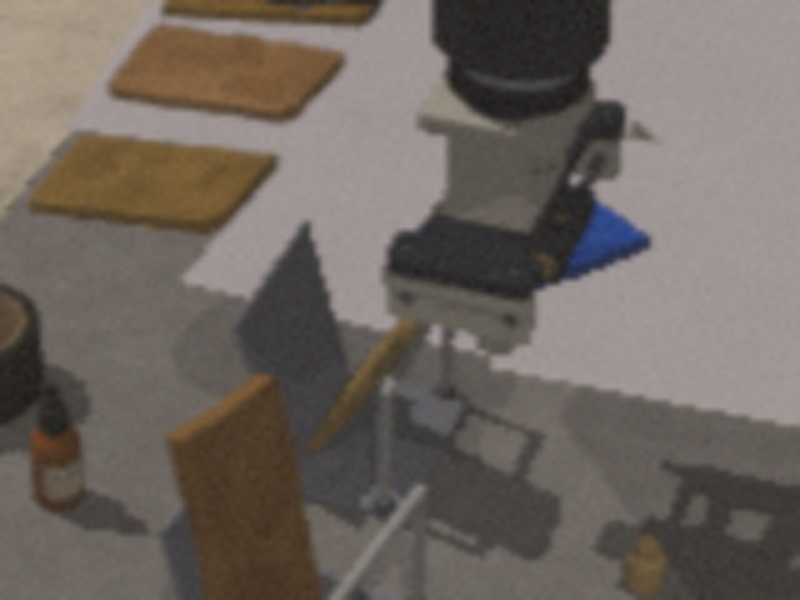

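Request:
{"fn": "move_arm", "kwargs": {"jaw": [1, 1, 1, 1, 1], "offset": [[0, 0, 0.008], [0, 0, 0.006], [0, 0, 0.006], [0, 0, 0.005], [0, 0, 0.005]], "roll": [0, 0, 0, 0, 0]}}

```text
t: 12.9
eef_pos: [0.5379, -0.281, 0.1085]
ee_rot: [-1.571, 0.0, -1.607]
force: [-1.2, -0.3, 0.2]
width: 0.0004
```

Request:
{"fn": "move_arm", "kwargs": {"jaw": [1, 1, 1, 1, 1], "offset": [[0, 0, 0.005], [0, 0, 0.005], [0, 0, 0.005], [0, 0, 0.005], [0, 0, 0.005]], "roll": [0, 0, 0, 0, 0]}}

```text
t: 13.52
eef_pos: [0.563, -0.2819, 0.1086]
ee_rot: [-1.571, -0.0, -1.607]
force: [-1.9, -0.3, 0.4]
width: 0.0007
```

Run:
```python
from station import arm
from h import *
s=arm.get_state(); print(s['eef_pos'],s['force'])
f=arm.grab_frame('wrist'); cv2.imwrite('pics/w10.png',f['pixels'])
f=arm.grab_frame('side'); crop(f,(250,120),160,120,5,'pics/s10.png')
```

```text
[ 0.56295966 -0.28194494  0.10857448] [-1.8854022  -0.25604514  0.42863901]
```

View pics/w10.png

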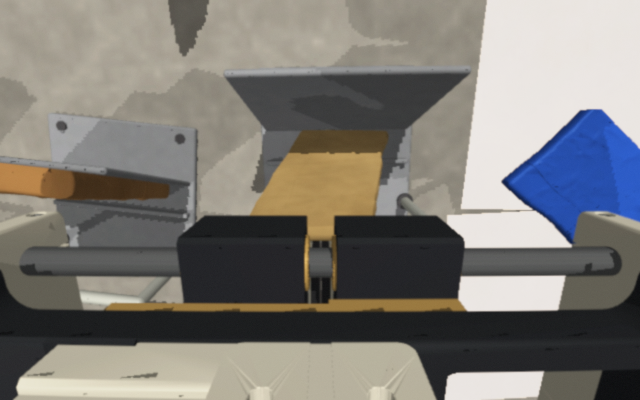

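View pics/s10.png

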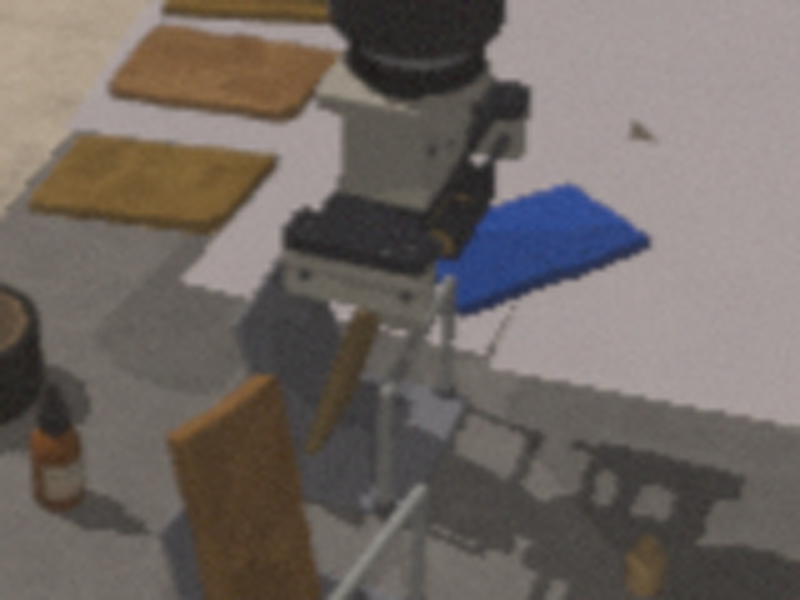

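Request:
{"fn": "move_arm", "kwargs": {"jaw": [1, 1, 1, 1, 1], "offset": [[0, 0, 0.005], [0, 0, 0.005], [0, 0, 0.005], [0, 0, 0.005], [0, 0, 0.005]], "roll": [0, 0, 0, 0, 0]}}

```text
t: 14.25
eef_pos: [0.588, -0.2828, 0.1085]
ee_rot: [-1.571, -0.0, -1.607]
force: [-0.7, 0.5, 0.5]
width: 0.0008
```

Request:
{"fn": "move_arm", "kwargs": {"jaw": [1, 1, 1, 1, 1], "offset": [[0, 0, 0.004], [0, 0, 0.004], [0, 0, 0.004], [0, 0, 0.004], [0, 0, 0.004]], "roll": [0, 0, 0, 0, 0]}}

```text
t: 14.88
eef_pos: [0.6078, -0.2835, 0.1086]
ee_rot: [-1.571, -0.0, -1.607]
force: [0.2, 0.2, -0.0]
width: 0.0005
```

Run:
```python
from station import arm
from h import *
s=arm.get_state(); print(s['eef_pos'],s['force'])
f=arm.grab_frame('wrist'); cv2.imwrite('pics/w11.png',f['pixels'])
f=arm.grab_frame('side'); crop(f,(250,120),160,120,5,'pics/s11.png')
```

```text
[ 0.6078228  -0.28353529  0.10859675] [ 0.1974864   0.15435141 -0.000679  ]
```

View pics/w11.png

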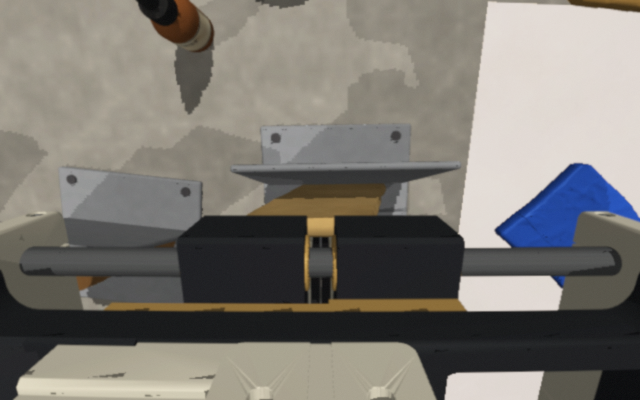

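View pics/s11.png

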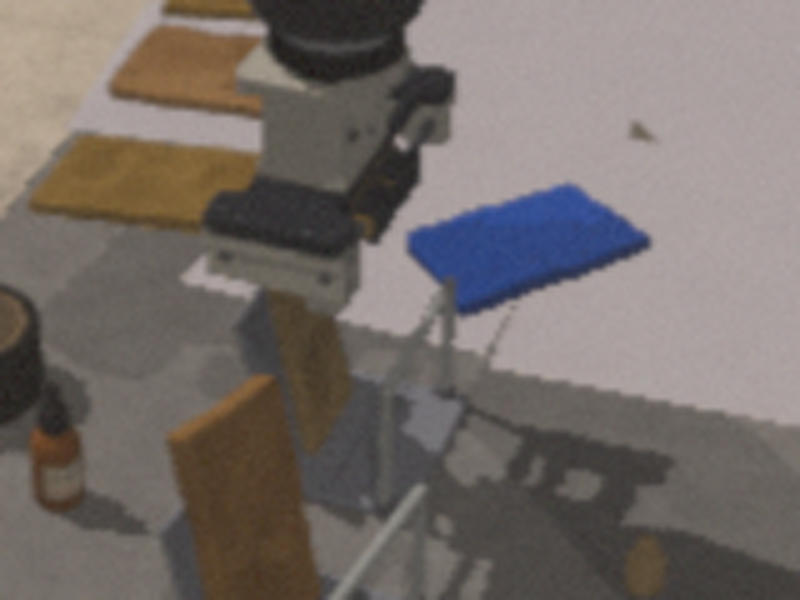

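Request:
{"fn": "move_arm", "kwargs": {"jaw": [1, 1, 1, 1, 1], "offset": [[0, 0, 0.003], [0, 0, 0.003], [0, 0, 0.003], [0, 0, 0.003], [0, 0, 0.002]], "roll": [0, 0, 0, 0, 0]}}

```text
t: 15.6
eef_pos: [0.6217, -0.284, 0.1085]
ee_rot: [-1.571, 0.0, -1.607]
force: [0.1, 0.1, 0.6]
width: -0.0001
```

Run:
```python
from station import arm
from h import *
s=arm.get_state(); print(s['eef_pos'],s['force'])
f=arm.grab_frame('wrist'); crop(f,(140,80),400,250,2,'pics/w12.png')
```

```text
[ 0.62168078 -0.28402364  0.10851878] [0.08037489 0.05214958 0.57655229]
```

View pics/w12.png

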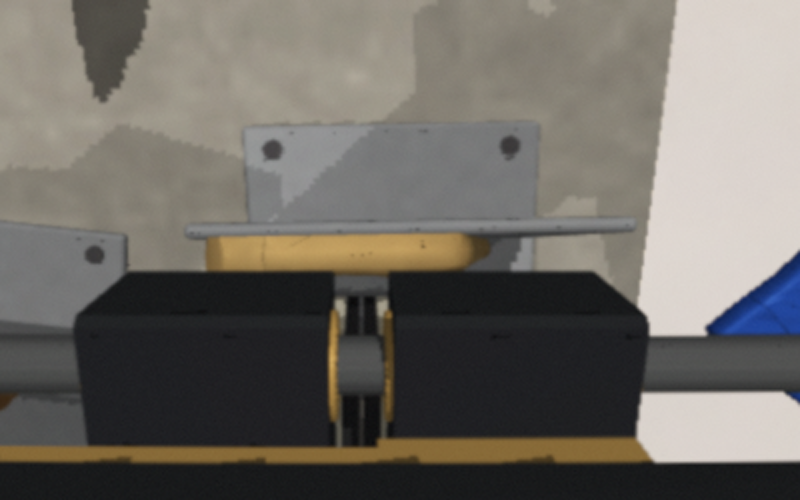

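Request:
{"fn": "move_arm", "kwargs": {"jaw": [1, 1, 1, 1, 1], "offset": [[0, 0, -0.012], [0, 0, -0.03], [0, 0, -0.045], [0, 0, -0.02], [0, -0.05, 0]], "roll": [0, 0, 0, 0, 0]}}

```text
t: 16.27
eef_pos: [0.5095, -0.2792, 0.1558]
ee_rot: [-1.579, 0.002, -1.608]
force: [0.7, -0.6, 0.6]
width: 0.0003
```

Request:
{"fn": "move_arm", "kwargs": {"jaw": [1, 1, 1], "offset": [[0, -0.06, 0], [0, 0, 0], [0, 0, 0]], "roll": [0, 0, 0]}}

```text
t: 16.65
eef_pos: [0.5137, -0.2799, 0.2188]
ee_rot: [-1.57, 0.0, -1.607]
force: [-0.1, 0.5, -2.2]
width: 0.0003
```

Run:
```python
from station import arm
from h import *
s=arm.get_state(); print(s['eef_pos'],s['force'],s['t'])
f=arm.grab_frame('wrist'); cv2.imwrite('pics/w13.png',f['pixels'])
f=arm.grab_frame('top'); crop(f,(160,130),220,150,3.6,'pics/t13.png')
f=arm.grab_frame('side'); crop(f,(220,150),180,170,3.5,'pics/s13.png')
for th in('parcel_long_top','parcel_small_top','parcel_broad_top','stamp','weight','bottle'):
    for a in arm.landmark_of(f,th)[:2]: print(th,np.round(a['position'],3),round(a['p'],2))
```

```text
[ 0.51369872 -0.27994933  0.21878287] [-0.09793721  0.49094877 -2.2294675 ] 16.65
parcel_long_top [ 0.607 -0.47   0.006] 0.92
parcel_long_top [ 0.621 -0.132  0.155] 0.79
parcel_small_top [ 0.646 -0.291  0.142] 0.64
parcel_small_top [ 0.404 -0.232 -0.001] 0.46
parcel_broad_top [0.63  0.082 0.145] 0.95
parcel_broad_top [ 0.529 -0.103  0.087] 0.39
stamp [ 0.617 -0.136  0.156] 0.56
weight [ 0.402 -0.23  -0.002] 0.47
bottle [ 0.745 -0.195  0.   ] 0.74
bottle [0.586 0.09  0.001] 0.44
```

View pics/w13.png

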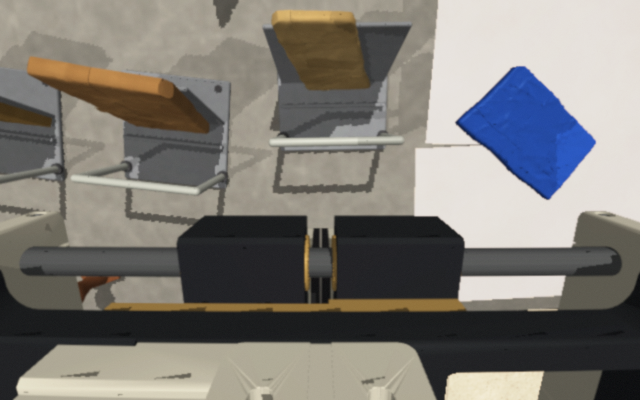

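View pics/s13.png

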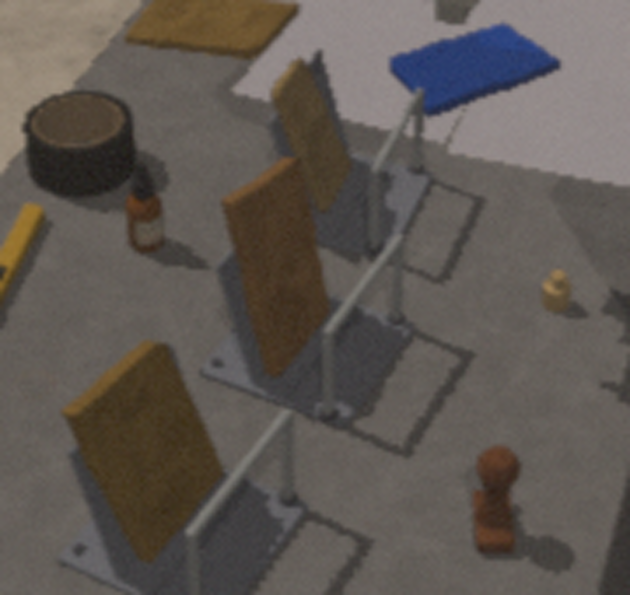

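View pics/t13.png

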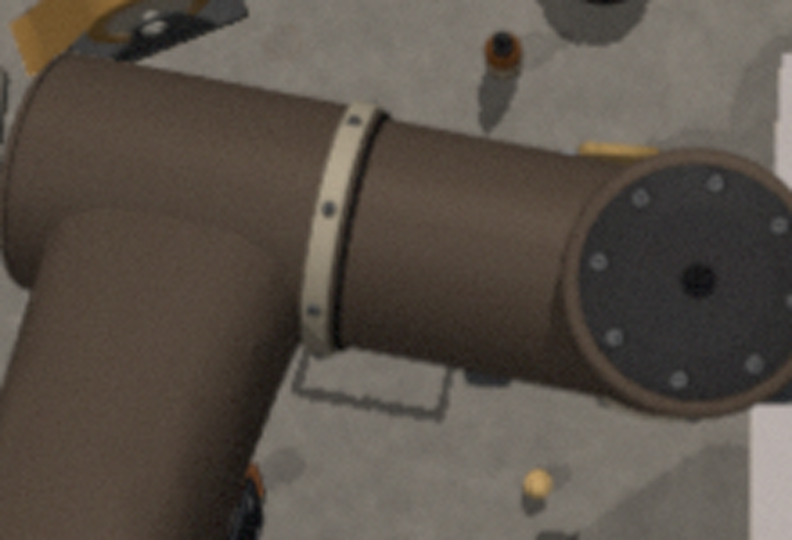

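```bash
cat > ov.py <<'E'
from station import arm
from h import *
def corners(o,yaw,w,L,t,y0,rho,lean=15,foot=None):
    a=np.radians(lean); r=np.radians(rho)
    ex=np.array([np.cos(yaw),np.sin(yaw),0]); ey=np.array([-np.sin(yaw),np.cos(yaw),0]); ez=np.array([0,0,1.])
    up=np.sin(a)*ex+np.cos(a)*ez; n=-np.cos(a)*ex+np.sin(a)*ez
    u=np.cos(r)*up+np.sin(r)*ey; v=np.cos(r)*ey-np.sin(r)*up
    base=o+ex*.0155+ez*.006+ey*y0
    lift=abs(np.sin(r))*w/2
    base=base+up*lift
    P=[]
    for d in(0,t):
        for s,h in((-1,0),(1,0),(1,1),(-1,1)): P.append(base+n*d+v*s*w/2+u*h*L)
    return np.array(P)
E
python3 - <<'E'
from ov import *
f=arm.grab_frame('side')
im=f['pixels'].copy(); c=(240,150);k=6
big=cv2.resize(im[c[1]:c[1]+95,c[0]:c[0]+130],None,fx=k,fy=k,interpolation=cv2.INTER_CUBIC)
def draw(P,col):
    q=((proj(f,P)-c+.5)*k-.5).round().astype(int)
    for i in range(4):
        for a,b in((i,(i+1)%4),(4+i,4+(i+1)%4),(i,i+4)): cv2.line(big,tuple(map(int,q[a])),tuple(map(int,q[b])),col,1)
O={'long':(np.array([.571,-.110,0]),-.171,.094,.155,.015,-.012),'small':(np.array([.604,-.297,0]),-.034,.082,.140,.012,.007)}
for k2,(o,yw,w,L,t,y0) in O.items():
    draw(corners(o,yw,w,L,t,y0,0),(0,255,0))
    draw(corners(o,yw,w,L,t,y0 if k2=='x' else 0,-6 if k2=='long' else 6),(0,0,255))
cv2.imwrite('pics/ov.png',big)
E
```

```text
(no output)
```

View pics/ov.png

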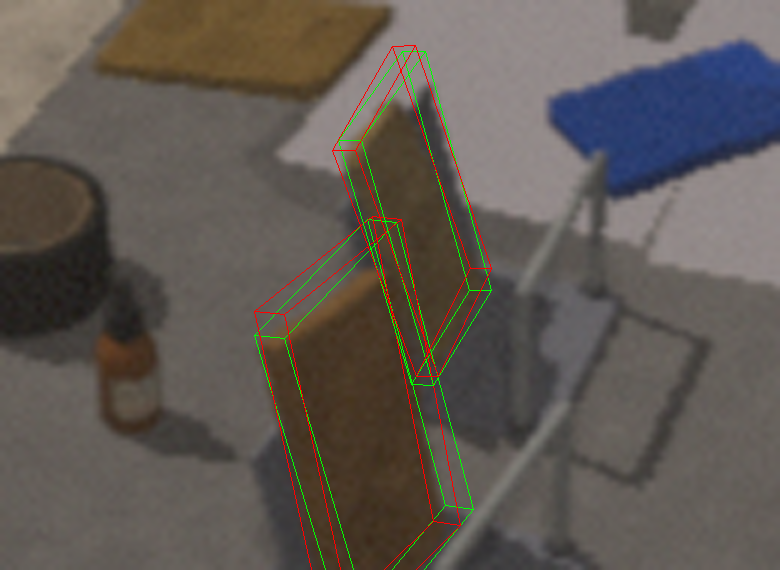

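Run:
```python
from h import *
from station import arm
f=arm.grab_frame('side'); 
crop(f,(278,188),50,75,8,'pics/c1.png'); crop(f,(290,155),50,65,9,'pics/c2.png')
a=cv2.imread('pics/c1.png');b=cv2.imread('pics/c2.png');h=max(a.shape[0],b.shape[0])
z=np.zeros((h,a.shape[1]+b.shape[1],3),np.uint8);z[:a.shape[0],:a.shape[1]]=a;z[:b.shape[0],a.shape[1]:]=b
cv2.imwrite('pics/c12.png',z.clip(0,127)*2 if z.max()<140 else np.minimum(z.astype(int)*2,255).astype(np.uint8));print(z.shape)
w=dict(pixels=cv2.imread('pics/w13.png')); crop(w,(20,0),400,220,2,'pics/c3.png')
```

```text
(600, 850, 3)
```

View pics/c12.png

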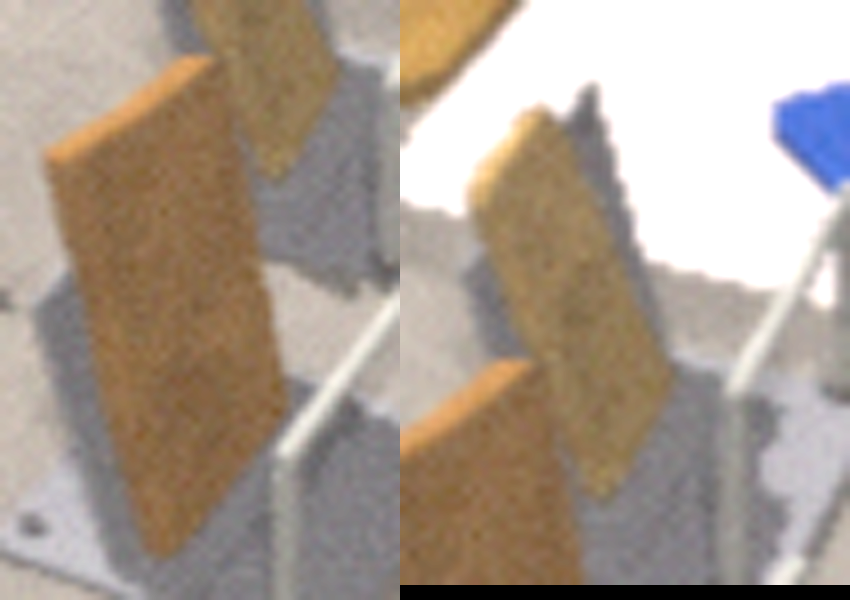

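View pics/c3.png

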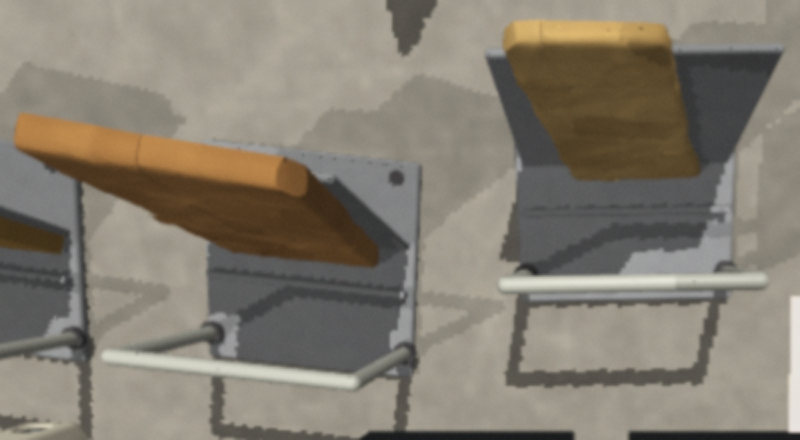

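Run:
```python
from station import arm
from h import *
f=arm.grab_frame('side')
for th in('parcel_long_top','parcel_small_top','stamp','weight','bottle'):
    for a in arm.landmark_of(f,th)[:3]: print(th,np.round(a['position'],3),round(a['p'],2))
s=arm.get_state(); print(s['t'],s['eef_pos'],s['force'])
old=cv2.imread('pics/side0.png').astype(int); d=np.abs(old-f['pixels']).sum(2)
print('stamp/weight/bottle px diff',d[275:308,352:370].mean(),d[226:240,374:384].mean(),d[196:222,255:268].mean(), 'broad',d[250:305,245:280].mean())
print(arm.job_done())
```

```text
parcel_long_top [ 0.608 -0.47   0.007] 0.94
parcel_long_top [ 0.619 -0.13   0.156] 0.91
parcel_small_top [ 0.648 -0.291  0.143] 0.91
stamp [0.392 0.017 0.   ] 0.64
stamp [0.6   0.085 0.005] 0.63
weight [ 0.403 -0.228 -0.005] 0.42
bottle [0.547 0.095 0.083] 0.17
17.5 [ 0.51458475 -0.28020139  0.21858078] [-0.09839839  0.33368621 -0.2775875 ]
stamp/weight/bottle px diff 19.294612794612796 12.95 10.381656804733728 broad 10.772467532467532
the job is handed in; nothing more can be done
None
```

I pushed parcel_long and then parcel_small back with the closed fingertips, using slow steps of 2–8 mm. Both now rest against the back plates of their own holders. The job was handed in at about 17.5 s, with the arm clear of everything, and no verdict is reported.

**Final checks**
- **Parcels:** The tops are at about (0.619, -0.130, 0.156) for long and (0.648, -0.291, 0.143) for small. Both are over the plates' top edges and held steady between pictures. The contact force readings stayed at about 2 N or less.
- **Other items:** The stamp, weight and parcel_broad read within a few mm of where they started, and their pixels barely changed. In its last check the network missed the bottle, but one picture earlier it read as unmoved, and its pixels also barely changed.

**Disagreements**
- **Small parcel's top:** The network put it about 8–10 mm too far to one side compared with the pixels, so I used the pixels.
- **Overlay check:** My box-model overlay of the final poses did not line up exactly with the parcels' top edges. Both parcels may be tilted slightly sideways within their holders. The untouched third parcel shows the same look, so I took it as perspective and did not resolve it further.

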